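# Scan the cocoa tin and set the milk frother's dial

### The job

Get the frother ready for a hot chocolate: first stand the tall tagged tin upright in the middle of the scan pad and let go of it, its tag squarely facing the scanner's window. Then turn the frother's dial until its pointer stands at the metal marker on the ring round it, without shifting the marker. Keep the tin upright throughout and leave everything else where it stands.

Things in the scene. Friction and masses are not known exactly. Their poses are not given: they have to be found in the camera images.
- tin: the cocoa tin: plain aluminium cylinder, 56 mm diameter, 119 mm tall with lid (body 100 mm, lid of 54 mm to 115 mm, rib on top to 119 mm), about 0.3 kg, standing upright; the tallest of the three containers in the middle. Origin under its centre, z up; its own +x points out through the tag, and a dark raised rib on the lid runs from the centre towards the tag's side
- tin_tag (a point): centre of the paper tag with black bars (33 mm wide, 50 mm tall) on the tin's side: 28 mm from the tin's axis along its +x, 50 mm up
- scanner: hands-free scanner, fixed: a low round rubber scan pad (96 mm diameter, 4 mm high) and beside it a black upright head (55 deep x 75 wide x 125 mm tall). Origin under the pad's centre; its +x points from the pad to the head, whose window is 65 mm from the pad's centre. When the tag faces the window, the tin's +x points along the scanner's +x
- pad (a point): centre of the scan pad's top, 4 mm above the table
- frother: milk frother base, fixed: white box with steel top, 150 (x) x 240 (y) x 70 mm tall; origin under its centre. The dial stands on its top at +65 mm along its own y, the jug's seat at -55 mm
- dial_grip (a point): on the dial's vertical axis, 104 mm above the table, the height to grip: the dial is a black disc (52 mm diameter, top 81 mm above the table) carrying an upright bar grip (46 mm long, 14 mm thick, top 113 mm above the table) along the pointer's direction
- dial_tip (a point): tip of the dial's pointer, 34 mm from the dial's axis: a small nose at the foot of the bar grip, on the end with white lines
- marker_tip (a point): inner part of the metal marker, 34 mm from the dial's axis: an aluminium block 13 x 9 mm, top 78 mm above the table, on a stiff black ring (91 mm diameter, 4 mm high) round the dial, to be left where it is. The dial is set when the pointer's tip is at this point (seen from above)
- dial (a joint): angle of the dial (rad), 0 to 4.6, growing clockwise seen from above; at 0 the pointer points along the frother's own -x. It stays where it is left and turns easily (about 0.04 N m)
- marker (a joint): angle of the marker (rad), on the same scale as the dial
- sugar_jar: sugar jar, clear glass with a steel lid, 60 mm wide, 105 mm tall; origin under its centre. A bystander, near the tin
- squat_tin: squat plain tin, bare aluminium, no tag, 68 mm wide, 80 mm tall; origin under its centre. A bystander, near the tin
- jug: steel milk jug on the frother's seat, 76 mm wide, 80 mm tall, top 151 mm above the table, handle away from the dial; origin under its centre. A bystander
- mug: white mug beside the scan pad, 76 mm wide plus a handle at its own +y reaching 70 mm out, 90 mm tall; origin under its centre. A bystander
- espresso_cup: small white cup on the robot's side of the frother, 60 mm wide, 55 mm tall; origin under its centre. A bystander
- syrup_bottle: amber pump bottle behind the frother, 62 mm wide, 215 mm tall; origin under its centre. A bystander
- carton: drinks carton at the back, 70 x 70 mm, 223 mm tall; origin under its centre. A bystander
- spoon: steel spoon lying between the robot and the scan pad, about 200 mm long, under 25 mm high; origin under its middle. A bystander
Not all that is in view belongs to the job. Leave any turquoise look-alike of the tin alone.

How it is judged:
By the outcome, as a careful person would: the job done as asked, in the order asked, and still so for the second after the job is handed in, with the robot touching nothing.
It also fails if it takes over 72 s, if anything falls off the work surface, if the arm or the gripper's body presses on something with over 40 N, if the wrist force passes 120 N, or if a joint passes its speed limit or range.

### The arm

A 6-joint arm with a two-finger parallel gripper is mounted at the origin on the work surface. World frame = base frame: x ahead of the robot, y to its left, z up, the work surface at z = 0. Lengths are in mm, angles in rad, forces in N, time in s.
With the tool pointing down it reaches from about 300 to 950 mm from the base axis. Payload 3.1 kg.
Tool frame: the origin (TCP) lies between the finger pads; the fingertips stand 19 mm ahead of it and the grasp point (between the pads) is the TCP; x points along the fingers, y is the direction in which the jaws open and shut, and the axes are right-handed (so a half turn about x gives the same grasp; the last joint's range is limited). The gripper opens to 85 mm and grips with 20 to 120 N. Pads are 22 mm wide; open, the fingers measure 114 mm over their backs; the gripper's body (76 mm by 85 mm) begins 54 mm behind the grasp point. The pads swing forward as they close: fully open they stand 13 mm farther back than shut.
Start: joints at [1.17, 0.308, 1.634, -0, 1.2, -0.07], TCP at [203.026, 591.111, 250.272] pointing down, gripper open.
Joint ranges: [-3.06, 3.06], [-0.79, 1.96], [0.05, 2.63], [-1.19, 4.34], [0.05, 2.64], [-2.94, 2.94]. Speed limits (rad/s): [2.79, 2.79, 3.14, 3.14, 3.14, 3.14].

### API

Orientations are given as a unit quaternion [w, x, y, z].
In Python, from bench import r gives the robot as it stands.
- The arm moves only by the tool drive_tool, never from a script. Its argument "series" is a list of rows, each an object with "delta_pos": the shift along the world's x, y, z in cm, a list of three; "twist": the turn about the world's z in degrees. A call has 1 to 12 rows; each row is the pose to reach, as a shift and turn from the pose commanded when the call began; what a row does not reach only later rows make up. A row lasts 1/8 s, in which the tool goes at most 62.5 mm and 10.7 degrees, less where a joint would pass 70% of its speed; a pose out of reach is approached as far as the arm can. A call with a gripper value outside its range is refused whole. "grip" is the closure, from 0 (fully open) to 1 (shut), set as the call begins (left out, the last holds). The fingers move at their own pace and stop on an object; the grip force is fixed at half the most. Time passes only in rows, so rows that repeat a pose let the fingers close. It gives the time, the measured TCP pose, the force and the opening at its end, in the units of the state.
- r.get_obs(): the state, without advancing time (a new reading comes with each control period).
- r.grab_frame(name): name is "side" or "top"; returns a dict with "color" (384x512x3 uint8, blue, green, red), "vertical_fov" (degrees; the focal length in pixels is half the picture's height over the tangent of half this angle, whatever the lens; pixels are square), "cx", "cy" (the principal point, pixels), "eye" and "rotation" of the camera in the world. Camera axes: x right, y up, looking along -z (the intrinsics and any distortion apply to the point x, -y, -z); pixel columns grow to the right and rows downward; lengths in mm; the calibration is good to about 2 mm. A picture is of the moment at which its call begins. There is no depth.
- r.hand_in(): hands the job in, once; it reports no verdict.
The state is a dict: "time_s": time; "qpos": joint angles; "qvel": joint speeds; "joint_torque": joint torques, N m; "ee_pos": TCP position; "eef_rot": TCP orientation; "wrist_force": force on the tool from outside, world axes, zero at the start; "torque": the same for the moment, N m; "grip_width": finger opening in mm.
Only numpy, scipy, OpenCV 4.12 (cv2) and the standard library are available. Lean on these libraries where they do the work, as an engineer would, in place of code of your own. Each camera call takes 0.05 s, during which the arm holds its last target. There are 200 camera calls.

## Working session

There is one attempt and no reset: what is moved stays moved. The work goes in short steps, Python scripts to look and compute and a tool call to move; the robot and the scene stay as the last step left them, time stands still between calls to the robot, and variables do not carry over. Pictures are saved under pics/ and viewed, about 8 in all and at most 12, crops included, and the job is handed in when it is done.

Besides the shell and the picture viewer there is one more tool, called as a command line: name --argument value ..., lists and objects as JSON in quotes. drive_tool: Moves the arm, as the interface text tells. Its arguments: {"type":"object","properties":{"series":{"type":"array","items":{"type":"object","properties":{"delta_pos":{"type":"array","items":{"type":"number"}},"twist":{"type":"number"}}}},"grip":{"type":"number"}},"required":["series"]}

```bash
mkdir -p pics; ls; python3 - <<'E'
from bench import r
import cv2
for n in("top","side"):
    f=r.grab_frame(n); cv2.imwrite(f"pics/{n}0.png",f["color"])
    print({k:v for k,v in f.items() if k!="color"})
print(r.get_obs())
E
```

```text
pics
{'vertical_fov': 52.226607330434476, 'cx': 253.909687566792, 'cy': 187.75526836465457, 'eye': array([ 422.52268719,  -26.22304004, 1162.33587492]), 'rotation': array([ 0.71129536,  0.05250263, -0.06384348, -0.69801605])}
{'vertical_fov': 57.43967656477708, 'cx': 251.40467526804147, 'cy': 192.9051346675829, 'eye': array([281.54296282, 566.73422815, 839.67197934]), 'rotation': array([-0.21077136, -0.0839436 ,  0.35069275,  0.90859424])}
{'time_s': 0.1, 'qpos': array([ 1.17024417e+00,  3.08930055e-01,  1.63507776e+00,  3.09126722e-06,
        1.19971049e+00, -6.96621007e-02]), 'qvel': array([-3.03036124e-04, -1.56602848e-03, -3.26135540e-03, -4.80466357e-05,
       -7.98271567e-04, -1.02364329e-03]), 'joint_torque': array([-6.89785938e-04, -4.16405189e+01, -2.77644467e+01, -1.07898893e-04,
        3.94771181e-03, -9.31922443e-06]), 'ee_pos': array([202.77477861, 590.43169197, 249.14551586]), 'eef_rot': array([ 0.69727484,  0.11572404,  0.69762695, -0.11718528]), 'wrist_force': array([-0.10892913, -0.46250007,  0.87180512]), 'torque': array([-0.04065406, -0.0087406 ,  0.00527719]), 'grip_width': 85.57245505853008}
```

View pics/top0.png

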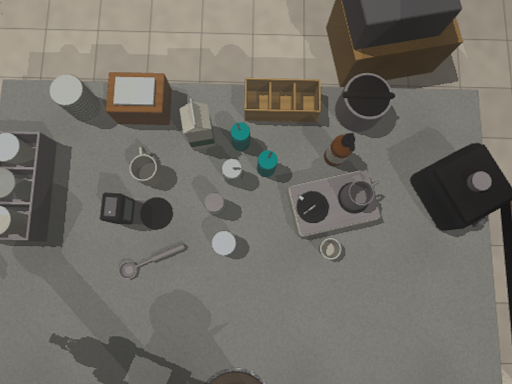

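View pics/side0.png

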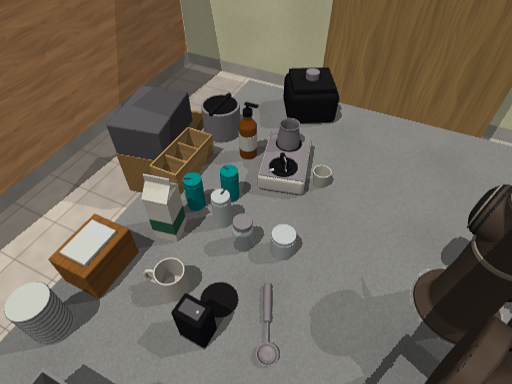

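Both pictures show the scene. In top0 the tin candidates are: (232,169), tall and bare with a dark rib; (214,204), sugar jar; (224,243), squat tin; (241,136) and (267,163), turquoise look-alikes. By the description I choose (232,169). The scan pad is at (156,213), its head at (117,208) and the dial at (313,207). Next is a close crop.

```bash
cat > h.py <<'E'
import numpy as np, cv2
from scipy.spatial.transform import Rotation as R
from bench import r
class Cam:
    def __init__(s,n):
        f=r.grab_frame(n); s.im=f["color"]; s.eye=f["eye"]; s.c=np.array([f["cx"],f["cy"]])
        s.f=192/np.tan(np.radians(f["vertical_fov"]/2)); s.R=R.from_quat(f["rotation"],scalar_first=True).as_matrix()
    def px(s,p):
        q=(np.atleast_2d(p)-s.eye)@s.R; return s.c+s.f*np.c_[q[:,0],-q[:,1]]/-q[:,2:]
    def at(s,uv,z):
        uv=np.atleast_2d(uv); d=np.c_[(uv-s.c)/s.f*[1,-1],-np.ones(len(uv))]@s.R.T
        return s.eye+d*((z-s.eye[2])/d[:,2:])
    def crop(s,u,v,w,h,k):
        return cv2.resize(s.im[v:v+h,u:u+w],None,fx=k,fy=k,interpolation=cv2.INTER_CUBIC)
E
python3 - <<'E'
from h import *
t=Cam("top"); s=Cam("side")
a=np.hstack([t.crop(285,165,66,50,6),t.crop(206,150,66,50,6)]); b=np.hstack([t.crop(95,180,99,75,4),s.crop(195,175,99,75,4)])
cv2.imwrite("pics/c1.png",np.vstack([a,b]))
o=r.get_obs(); print(t.px(o["ee_pos"]),s.px(o["ee_pos"]))
for n,uv,z in [("tin",(232,169),117),("pad",(156,213),4),("head",(117,208),125),("dial",(313,207),81),("jug",(360,190),151)]: print(n,t.at(uv,z))
for n,uv,z in [("tin",(221,195),117),("pad",(219,299),4),("dial",(284,167),81)]: print(n,s.at(uv,z))
E
```

```text
[[-37.52979701 349.7787857 ]] [[306.61316177 578.23100448]]
tin [[647.04087575  19.07154851 117.        ]]
pad [[533.81665408 244.66963441   4.        ]]
head [[533.47837961 319.87960989 125.        ]]
dial [[ 551.4927707  -207.47702392   81.        ]]
jug [[ 590.48511342 -319.91161188  151.        ]]
tin [[647.25104349  22.875643   117.        ]]
pad [[534.22993176 248.09728585   4.        ]]
dial [[ 546.16071135 -193.61253511   81.        ]]
```

View pics/c1.png

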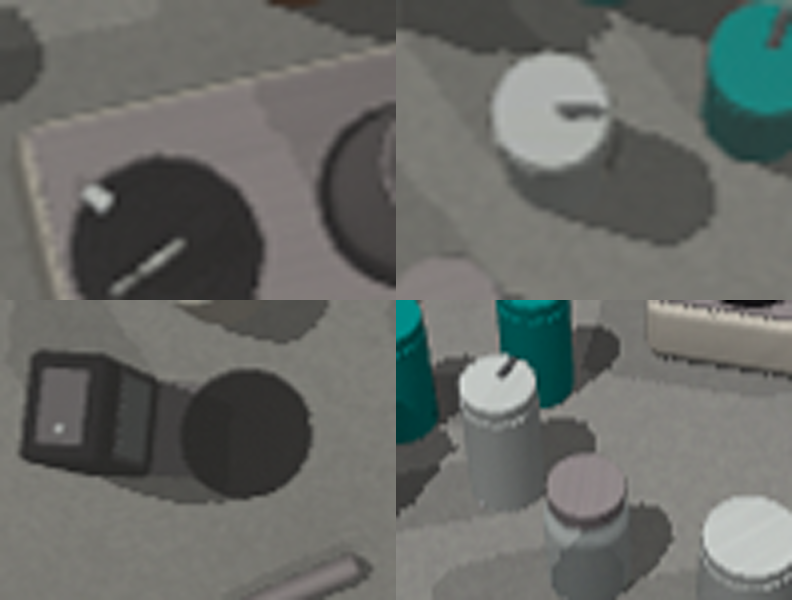

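The crop confirms the tin: tall, bare, with a dark rib from the lid centre towards image right (about (231.7,168.5) to (240.7,169)), so its tag faces roughly -y. The pad is at (156.7,213), with the window side of the head to its left. The dial's white lines run from (316,205) to (303,213), with the pointer at the lower left; the marker is at (301,198).

```bash
cat > fit.py <<'E'
from h import *
from scipy.optimize import minimize
def hullmask(c,P):
    m=np.zeros((384*4,512*4),np.uint8); h=cv2.convexHull(((c.px(P)+.5)*4).astype(np.float32))
    cv2.fillConvexPoly(m,h.astype(np.int32),255); return cv2.resize(m,(512,384),interpolation=cv2.INTER_AREA)/255.
th=np.linspace(0,2*np.pi,48,endpoint=False)
def disc(rad,z): return np.c_[rad*np.cos(th),rad*np.sin(th),0*th+z]
def box(x0,x1,y0,y1,z0,z1): return np.array([[x,y,z] for x in(x0,x1) for y in(y0,y1) for z in(z0,z1)],float)
def place(P,x,y,a): 
    c,s=np.cos(a),np.sin(a); return P@np.array([[c,s,0],[-s,c,0],[0,0,1]])+[x,y,0]
def fit(cams,masks,parts,p0):
    def cost(p):
        e=0
        for c,m in zip(cams,masks):
            M=np.max([hullmask(c,place(P,p[0],p[1],p[2]/50)) for P in parts],0)
            e+=1-np.minimum(M,m).sum()/np.maximum(M,m).sum()
        return e
    S=np.array([p0+d for d in np.r_[np.zeros((1,3)),np.diag([8,8,8])]])
    q=minimize(cost,p0,method="Nelder-Mead",options=dict(initial_simplex=S,xatol=.05,fatol=1e-5)); return q.x,q.fun
E
python3 - <<'E'
from fit import *
t=Cam("top"); s=Cam("side")
def roi(m,u,v,w,h):
    o=np.zeros_like(m); o[v:v+h,u:u+w]=m[v:v+h,u:u+w]; return o
def dark(c,th,*b): return roi((c.im.max(2)<th).astype(float),*b)
for T in (52,60):
  mt=dark(t,T,95,185,85,55); ms=dark(s,T,165,275,80,78)
  sc=[np.r_[disc(48,0),disc(48,4)],box(65,120,-37.5,37.5,0,125)]
  for C,M in (([t],[mt]),([s],[ms]),([t,s],[mt,ms])):
    x,f=fit(C,M,sc,np.array([534,246,50*1.57])); print("scanner",T,x[:2].round(1),np.degrees(x[2]/50).round(1),round(f,3))
# tin lid
for c,uv in((t,(232,169)),(s,(221,195))):
    g=c.im.astype(int); u,v=uv
    m=np.zeros((384,512),np.uint8); m[v-15:v+15,u-17:u+17]=(c.im.min(2)[v-15:v+15,u-17:u+17]>(165 if c is t else 150))
    pts=np.argwhere(m)[:,::-1].astype(np.float32); h=cv2.convexHull(pts); e=cv2.fitEllipse(h); print("lid px",e,len(pts))
    p=c.at(e[0],115)[0]; print("lid",p)
    if c is t:
        rib=[(u+i,v+j) for j in range(-4,5) for i in range(-2,14) if c.im[v+j,u+i].max()<110 and np.hypot(*(c.at((u+i,v+j),117)[0]-p)[:2])<25]
    else: rib=[(u+i,v+j) for j in range(-14,6) for i in range(-8,14) if c.im[v+j,u+i].max()<110 and np.hypot(*(c.at((u+i,v+j),117)[0]-p)[:2])<25]
    q=c.at(np.array(rib),118)[:,:2]; d=q.mean(0)-c.at(e[0],115)[0][:2]; vv=np.linalg.svd(q-q.mean(0))[2][0]
    print("rib",len(q),q.mean(0),np.degrees(np.arctan2(d[1],d[0])),np.degrees(np.arctan2(vv[1],vv[0])))
# dial
wm=lambda c,b,k:[(x,y) for y in range(b[1],b[1]+b[3]) for x in range(b[0],b[0]+b[2]) if c.im[y,x].min()>k]
for nm,uv,z in(("ring c",(312.8-.4,206.7-.4),74),("marker",(301,197.5),78),("line in",(315.5,204.8),113),("line mid",(307.5,210.6),113),("tip end",(303.3,213.3),81)): print(nm,t.at(uv,z)[0].round(1))
for nm,uv,z in(("carton",(197,125),223),("sugar",(214,204),105),("teal1",(241,131),115),("teal2",(267,158),115),("mug",(144,168),90),("bottle",(348,140),215)): print(nm,t.at(uv,z)[0].round(0))
cv2.imwrite("pics/c2.png",np.hstack([t.crop(293,185,40,40,10),s.crop(262,140,40,40,10)]))
E
```

```text
scanner 52 [534.6 245.7] 88.5 0.374
scanner 52 [534.4 246.7] 88.6 0.2
scanner 52 [534.3 245.9] 88.3 0.576
scanner 60 [532.5 245.4] 87.2 0.289
scanner 60 [534.  246.4] 88.7 0.191
scanner 60 [533.9 245.9] 88.5 0.484
lid px ((231.3450164794922, 167.918212890625), (17.705219268798828, 17.729915618896484), 41.234710693359375) 222
lid [650.45050195  21.02529725 115.        ]
rib 11 [649.1010856    7.20951161] -95.57850282082549 -87.6158337703066
lid px ((219.64649963378906, 195.44418334960938), (13.672344207763672, 18.763450622558594), 83.69139862060547) 197
lid [650.8253006   24.46441794 115.        ]
rib 10 [650.10203726   9.77503125] -92.81880375079588 96.11826251575039
ring c [ 554.3 -207.    74. ]
marker [ 578.  -174.5   78. ]
line in [ 553.8 -208.9  113. ]
line mid [ 537.6 -187.2  113. ]
tip end [ 533.4 -180.4   81. ]
carton [734. 105. 223.]
sugar [552.  66. 105.]
teal1 [756.  -3. 115.]
teal2 [680. -76. 115.]
mug [650. 265.  90.]
bottle [ 707. -274.  215.]
```

View pics/c2.png

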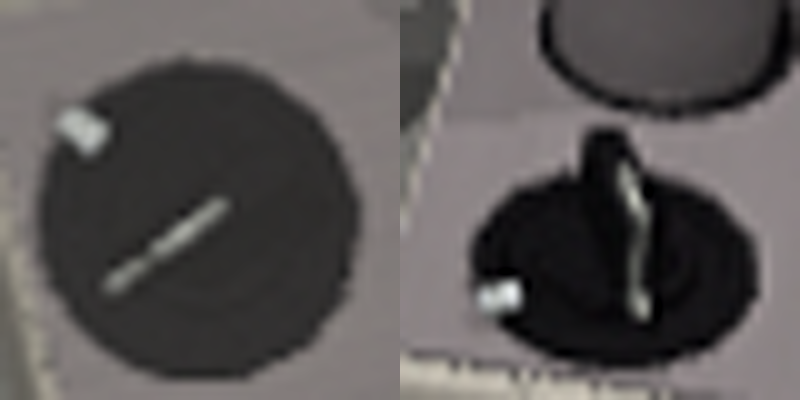

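drive_tool --series '[{"delta_pos":[3.5,-4.5,0],"twist":7},{"delta_pos":[7.2,-9.2,0],"twist":15},{"delta_pos":[11,-14,0],"twist":23},{"delta_pos":[14.8,-18.8,0],"twist":31},{"delta_pos":[18.6,-23.6,0],"twist":39},{"delta_pos":[22.4,-28.4,0],"twist":47},{"delta_pos":[26.2,-33.3,0],"twist":55},{"delta_pos":[30,-38.1,0],"twist":63},{"delta_pos":[33.7,-42.8,0],"twist":71},{"delta_pos":[37.4,-47.5,0],"twist":76.5},{"delta_pos":[41.1,-52.2,0],"twist":76.5},{"delta_pos":[44.7,-56.9,0],"twist":76.5}]' --grip 0

```text
time_s: 1.8
ee_pos: [651.1, 20.4, 250.3]
eef_rot: [0.62, -0.34, 0.62, 0.34]
wrist_force: [1.1, 0.3, 0.2]
grip_width: 85.7
```

drive_tool --series '[{"delta_pos":[0,0.2,-3]},{"delta_pos":[0,0.2,-7]},{"delta_pos":[0,0.2,-11]},{"delta_pos":[0,0.2,-14]},{"delta_pos":[0,0.2,-16]},{"delta_pos":[0,0.2,-17]},{"delta_pos":[0,0.2,-17]}]'

```text
$.series[0]: bad value
```

```bash
python3 - <<'E'
from h import *
t=Cam("top"); s=Cam("side")
cv2.imwrite("pics/c3.png",np.hstack([t.crop(200,130,80,80,5),s.crop(180,150,80,80,5)]))
o=r.get_obs(); print(o["ee_pos"],o["wrist_force"])
E
```

```text
[653.14628035  16.69623305 250.14674319] [0.5042641  0.05775208 0.52250815]
```

View pics/c3.png

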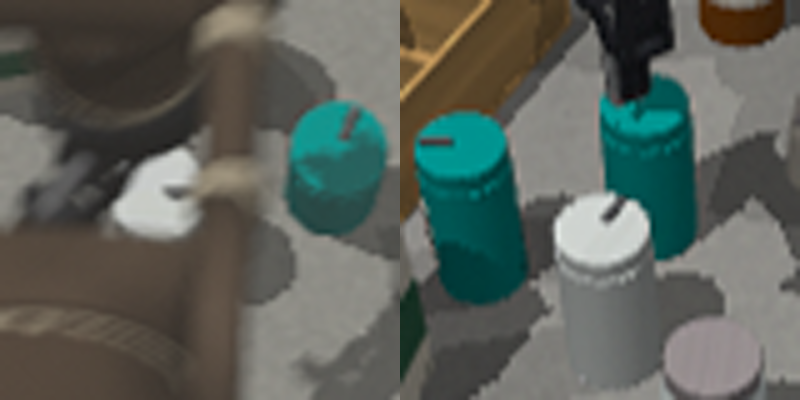

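The crop shows the open gripper above the tin and the lid between the fingers, with the tool still settling. The move was refused for its missing twist, so I resend it.

drive_tool --series '[{"delta_pos":[0,0,0],"twist":0},{"delta_pos":[0,0,0],"twist":0},{"delta_pos":[0,0,-3],"twist":0},{"delta_pos":[0,0,-6],"twist":0}]'

```text
time_s: 2.4
ee_pos: [649.7, 23.9, 190.6]
eef_rot: [0.62, -0.341, 0.619, 0.341]
wrist_force: [-0.1, -0.1, -0.5]
grip_width: 85.4
```

```bash
python3 - <<'E'
from h import *
o=r.get_obs(); print(o["ee_pos"],o["qvel"].round(3),o["qpos"].round(2)); M=R.from_quat(o["eef_rot"],scalar_first=True).as_matrix(); print(M.round(3),np.degrees(np.arctan2(M[1,1],M[0,1])))
E
```

```text
[649.73070894  23.89362247 190.62986219] [-0.001  0.253  0.19   0.    -0.425 -0.001] [-0.03  0.41  1.62  0.    1.11 -2.61]
[[ 0.002 -0.845  0.535]
 [ 0.     0.535  0.845]
 [-1.    -0.001  0.001]] 147.6808967614174
```

drive_tool --series '[{"delta_pos":[0.1,-0.1,-3],"twist":0},{"delta_pos":[0.1,-0.1,-6.5],"twist":0},{"delta_pos":[0.1,-0.1,-9],"twist":0},{"delta_pos":[0.1,-0.1,-10.6],"twist":0},{"delta_pos":[0.1,-0.1,-11],"twist":0},{"delta_pos":[0.1,-0.1,-11],"twist":0}]'

```text
time_s: 3.15
ee_pos: [651.5, 21.5, 81.0]
eef_rot: [0.62, -0.341, 0.619, 0.34]
wrist_force: [0.3, -0.1, -0.1]
grip_width: 85.1
```

drive_tool --series '[{"delta_pos":[0,0,0],"twist":0},{"delta_pos":[0,0,0],"twist":0},{"delta_pos":[0,0,0],"twist":0},{"delta_pos":[0,0,0],"twist":0},{"delta_pos":[0,0,0],"twist":0},{"delta_pos":[0,0,0],"twist":0},{"delta_pos":[0,0,0],"twist":0},{"delta_pos":[0,0,0],"twist":0}]' --grip 1

```text
time_s: 4.15
ee_pos: [652.5, 20.9, 81.9]
eef_rot: [0.621, -0.341, 0.619, 0.34]
wrist_force: [-0.0, -0.6, 6.1]
grip_width: 54.6
```

drive_tool --series '[{"delta_pos":[0,0,1],"twist":0},{"delta_pos":[0,0,3],"twist":0},{"delta_pos":[0,0,6],"twist":0},{"delta_pos":[0,0,9],"twist":0},{"delta_pos":[0,0,12],"twist":0},{"delta_pos":[0,0,14],"twist":0},{"delta_pos":[0,0,14],"twist":0},{"delta_pos":[0,0,14],"twist":0}]'

```text
time_s: 5.15
ee_pos: [650.0, 21.2, 219.0]
eef_rot: [0.619, -0.34, 0.621, 0.341]
wrist_force: [0.1, -0.2, -2.7]
grip_width: 54.7
```

drive_tool --series '[{"delta_pos":[-0.3,0.6,0],"twist":-5},{"delta_pos":[-1,2,0],"twist":-13},{"delta_pos":[-2,4,0],"twist":-22},{"delta_pos":[-3,6,0],"twist":-31},{"delta_pos":[-4,8,0],"twist":-40},{"delta_pos":[-5,10,0],"twist":-49},{"delta_pos":[-6,12,0],"twist":-58},{"delta_pos":[-7,14,0],"twist":-67},{"delta_pos":[-8,16,0],"twist":-76},{"delta_pos":[-9,17.5,0],"twist":-83},{"delta_pos":[-9.5,18.5,0],"twist":-88},{"delta_pos":[-9.8,19,0],"twist":-90}]'

```text
time_s: 6.65
ee_pos: [551.3, 211.4, 218.0]
eef_rot: [0.678, 0.197, 0.68, -0.199]
wrist_force: [0.8, -0.1, -1.9]
grip_width: 55.0
```

drive_tool --series '[{"delta_pos":[0,0.2,0],"twist":-4},{"delta_pos":[-0.2,0.6,0],"twist":-12},{"delta_pos":[-0.5,1.2,0],"twist":-21},{"delta_pos":[-0.8,1.8,0],"twist":-30},{"delta_pos":[-1.1,2.3,0],"twist":-39},{"delta_pos":[-1.4,2.8,0],"twist":-48},{"delta_pos":[-1.7,3.1,0],"twist":-57},{"delta_pos":[-2,3.4,0],"twist":-66},{"delta_pos":[-2,3.4,0],"twist":-74},{"delta_pos":[-2,3.4,0],"twist":-81},{"delta_pos":[-2,3.4,0],"twist":-86},{"delta_pos":[-2,3.4,0],"twist":-87.5}]'

```text
time_s: 8.15
ee_pos: [531.9, 244.7, 218.3]
eef_rot: [-0.353, -0.611, -0.354, 0.614]
wrist_force: [0.3, 0.3, -2.2]
grip_width: 54.8
```

drive_tool --series '[{"delta_pos":[0,0,0],"twist":0},{"delta_pos":[0,0,-3],"twist":0},{"delta_pos":[0,0,-6],"twist":0},{"delta_pos":[0,0,-8],"twist":0},{"delta_pos":[0,0,-9],"twist":0},{"delta_pos":[0,0,-9],"twist":0},{"delta_pos":[0,0,-9],"twist":0}]'

```text
time_s: 9.02
ee_pos: [534.0, 245.5, 131.4]
eef_rot: [0.354, 0.613, 0.354, -0.611]
wrist_force: [0.9, 0.4, -1.7]
grip_width: 54.9
```

```bash
python3 - <<'E'
from h import *
t=Cam("top"); s=Cam("side")
cv2.imwrite("pics/c4.png",np.hstack([t.crop(100,150,100,100,4),s.crop(165,215,100,100,4)]))
o=r.get_obs(); print(o["time_s"],o["ee_pos"],o["wrist_force"],o["torque"]);M=R.from_quat(o["eef_rot"],scalar_first=True).as_matrix(); print(np.degrees(np.arctan2(M[1,1],M[0,1])),M[:,0])
E
```

```text
9.125 [534.03575949 245.49188012 131.60395502] [ 0.21175484  0.30754231 -2.35520929] [-0.00243501 -0.01679726  0.05523888]
-29.949803147432238 [ 2.39737965e-03  9.02685262e-04 -9.99996719e-01]
```

View pics/c4.png

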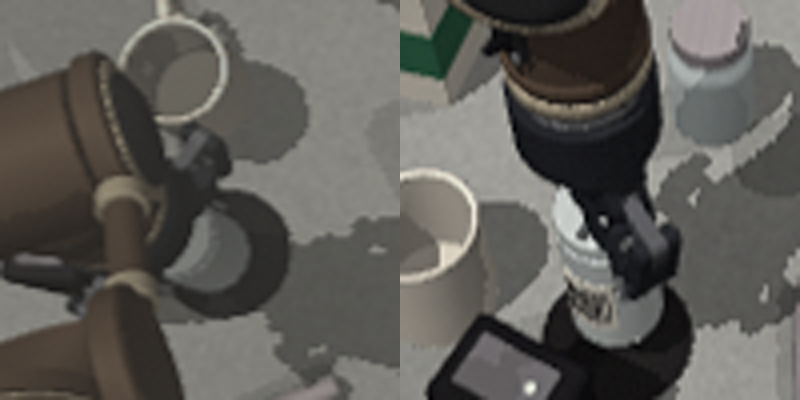

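The tin hangs upright over the pad, and its tag at side pixel (212,290) faces the scanner head. Now I lower it gently.

drive_tool --series '[{"delta_pos":[0,0,-1.5],"twist":0},{"delta_pos":[0,0,-3],"twist":0},{"delta_pos":[0,0,-4],"twist":0},{"delta_pos":[0,0,-4.3],"twist":0},{"delta_pos":[0,0,-4.5],"twist":0},{"delta_pos":[0,0,-4.6],"twist":0},{"delta_pos":[0,0,-4.6],"twist":0},{"delta_pos":[0,0,-4.6],"twist":0}]'

```text
time_s: 10.12
ee_pos: [531.8, 244.9, 86.0]
eef_rot: [-0.353, -0.611, -0.354, 0.614]
wrist_force: [-5.9, -1.8, 9.6]
grip_width: 54.9
```

drive_tool --series '[{"delta_pos":[0,0,0],"twist":0},{"delta_pos":[0,0,0],"twist":0},{"delta_pos":[0,0,0],"twist":0},{"delta_pos":[0,0,0],"twist":0},{"delta_pos":[0,0,0],"twist":0},{"delta_pos":[0,0,0],"twist":0},{"delta_pos":[0,0,0],"twist":0},{"delta_pos":[0,0,0],"twist":0}]' --grip 0.1

```text
time_s: 11.12
ee_pos: [533.0, 245.1, 84.3]
eef_rot: [0.354, 0.612, 0.354, -0.612]
wrist_force: [0.3, 0.4, -0.2]
grip_width: 76.6
```

drive_tool --series '[{"delta_pos":[0,0,1],"twist":0},{"delta_pos":[0,0,3],"twist":0},{"delta_pos":[0,0,6],"twist":0},{"delta_pos":[0,0,9],"twist":0},{"delta_pos":[0,0,12],"twist":0},{"delta_pos":[0,0,15],"twist":0},{"delta_pos":[0,-4,16],"twist":0},{"delta_pos":[0,-9,16],"twist":0},{"delta_pos":[0,-14,16],"twist":0},{"delta_pos":[0,-18,16],"twist":0},{"delta_pos":[0,-20,16],"twist":0},{"delta_pos":[0,-20,16],"twist":0}]'

```text
time_s: 12.62
ee_pos: [533.4, 44.5, 245.3]
eef_rot: [0.353, 0.613, 0.353, -0.612]
wrist_force: [-0.0, -0.6, 1.3]
grip_width: 76.9
```

```bash
python3 - <<'E'
from h import *
t=Cam("top"); s=Cam("side")
# side overlay: expected tag outlines for headings
im=[]
for h in (None,82,88.5,95):
    k=8; c=s.crop(190,255,50,75,k)
    if h is not None:
        a=np.radians(h)
        for z in (29,79):
            P=np.array([[534+28*np.cos(a+b),246+28*np.sin(a+b),z] for b in np.linspace(-.59,.59,15)])
            q=((s.px(P)+.5-[190,255])*k).astype(np.int32); cv2.polylines(c,[q],False,(0,0,255),1)
    im.append(cv2.resize(c,(200,300)))
T=t.crop(115,180,60,45,6); o=(np.hstack(im))
T=cv2.resize(T,(400,300)); cv2.imwrite("pics/c5.png",np.vstack([o,np.hstack([T,cv2.resize(s.crop(180,240,80,60,5),(400,300))])]))
o=r.get_obs(); print(o["time_s"],o["ee_pos"],o["grip_width"])
E
```

```text
12.725 [533.23256912  46.00584404 244.76663496] 77.10733385464452
```

View pics/c5.png

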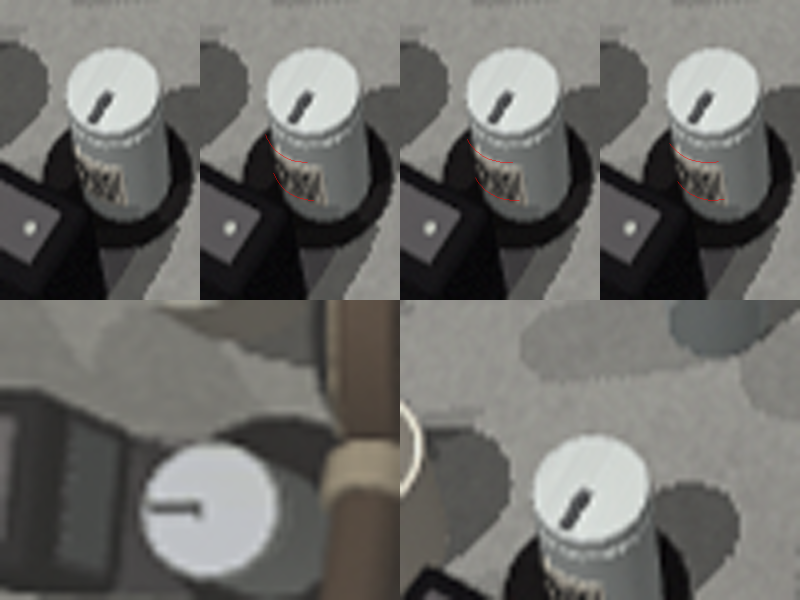

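```bash
cat > tin.py <<'E'
from fit import *
t=Cam("top"); s=Cam("side"); C=[]
for c,g in((t,(534,246)),(s,(534,246))):
    u,v=c.px([*g,119])[0].round().astype(int)
    m=np.zeros((384,512),np.uint8); b=(slice(v-15,v+15),slice(u-16,u+16)); m[b]=c.im.min(2)[b]>150
    n,l,st,_=cv2.connectedComponentsWithStats(m); k=1+st[1:,4].argmax(); pts=np.argwhere(l==k)[:,::-1].astype(np.float32)
    e=cv2.fitEllipse(cv2.convexHull(pts)); p=c.at(e[0],118.5)[0][:2]; C.append(p)
    w=[(i,j) for j in range(v-14,v+14) for i in range(u-14,u+14) if c.im[j,i].max()<110 and np.hypot(*(c.at((i,j),121)[0][:2]-p))<24]
    q=c.at(np.array(w),122.5)[:,:2]; d=q.mean(0)-p; vv=np.linalg.svd(q-q.mean(0))[2][0]
    print("lid",e[1],p.round(1),"rib",len(q),np.degrees(np.arctan2(d[1],d[0])).round(1),np.degrees(np.arctan2(vv[1],vv[0])).round(1))
g=cv2.cvtColor(s.im,cv2.COLOR_BGR2GRAY).astype(np.float32)
th=np.radians(np.arange(30,130,2)); z=np.arange(48,78,1.)
for cen in (C[1],np.array([534,246.])):
    P=np.array([[cen[0]+28*np.cos(a),cen[1]+28*np.sin(a),h] for h in z for a in th]); q=s.px(P).astype(np.float32)
    U=cv2.remap(g,q[:,0].reshape(len(z),-1),q[:,1].reshape(len(z),-1),cv2.INTER_LINEAR)
    print(cen); print(*[f"{int(np.degrees(a)+.5)}:{m:.0f}/{d:.0f}" for a,m,d in zip(th,U.mean(0),U.std(0))])
E
python3 tin.py
```

```text
lid (18.780290603637695, 19.814973831176758) [527.7 244.7] rib 7 93.5 -88.9
lid (21.180654525756836, 24.505590438842773) [529.2 247.6] rib 19 95.8 90.2
[529.19708536 247.59225885]
30:67/9 32:62/9 34:58/9 36:55/9 38:54/8 40:53/8 42:53/8 44:53/9 46:53/10 48:55/10 50:57/11 52:61/11 54:65/12 56:69/15 58:74/19 60:77/23 62:81/27 64:84/30 66:85/29 68:80/25 70:75/23 72:73/24 74:71/27 76:74/27 78:82/26 80:90/24 82:94/22 84:93/25 86:89/29 88:83/29 90:79/29 92:76/29 94:77/25 96:79/21 98:83/19 100:86/20 102:86/24 104:82/27 106:83/27 108:89/22 110:94/20 112:93/21 114:94/24 116:95/25 118:91/21 120:96/16 122:113/10 124:122/3 126:119/2 128:112/4
[534. 246.]
30:69/50 32:62/48 34:55/43 36:48/38 38:42/31 40:36/23 42:31/14 44:27/7 46:26/3 48:25/2 50:25/2 52:26/2 54:27/2 56:28/2 58:29/3 60:32/5 62:37/7 64:42/9 66:48/9 68:56/10 70:64/14 72:72/19 74:79/25 76:84/29 78:81/26 80:78/26 82:76/29 84:78/32 86:87/31 88:96/29 90:101/27 92:101/31 94:97/35 96:95/35 98:93/34 100:93/34 102:94/32 104:98/30 106:99/28 108:96/31 110:93/36 112:99/36 114:108/30 116:111/24 118:110/24 120:113/26 122:113/29 124:106/29 126:106/23 128:116/11
```

```bash
cat > pos.py <<'E'
from fit import *
import sys
t=Cam("top"); s=Cam("side"); img=[t.im.copy(),s.im.copy()]
def comp(im,c,p,th,dark):
    u,v=c.px(p)[0].round().astype(int); m=np.zeros((384,512),np.uint8); b=(slice(v-22,v+22),slice(u-26,u+26))
    m[b]=(im.max(2)[b]<th) if dark else (im.min(2)[b]>th)
    n,l,st,_=cv2.connectedComponentsWithStats(m); k=1+st[1:,4].argmax(); m=(l==k).astype(np.uint8)
    return cv2.morphologyEx(m,cv2.MORPH_CLOSE,np.ones((7,7)))if not dark else m
for th in (130,150,165):
  for nm,c in(("top",t),("side",s)):
    m=comp(c.im,c,[530,246,119],th,False).astype(float)
    x,f=fit([c],[m],[disc(27,119),],np.array([530,246,0.])); print("lid",th,nm,x[:2].round(1),round(f,3),int(m.sum()),int(hullmask(c,place(disc(27,119),x[0],x[1],0)).sum()))
old=[cv2.imread("pics/top0.png"),cv2.imread("pics/side0.png")]
for th in(45,52,60):
  for nm,c,im in(("top",t,old[0]),("side",s,old[1])):
    k=comp(im,c,[534,246,4],th,True).astype(float)
    # ignore the head: drop pixels of the head hull
    H=hullmask(c,place(box(65,122,-40,40,0,128),534,246,np.radians(88.5)))>0; k[H]=0
    def cost(p): 
        M=hullmask(c,place(np.r_[disc(48,0),disc(48,4)],p[0],p[1],0)); M[H]=0; return 1-np.minimum(M,k).sum()/np.maximum(M,k).sum()
    q=minimize(cost,[534,246],method="Nelder-Mead",options=dict(initial_simplex=[[534,246],[542,246],[534,254]])); print("pad",th,nm,q.x.round(1),round(q.fun,3))
E
python3 pos.py
```

```text
lid 130 top [527.4 244.1] 0.057 319 331
lid 130 side [532.7 251.2] 0.719 1442 405
lid 150 top [528.  244.7] 0.088 300 330
lid 150 side [529.1 247. ] 0.049 410 403
lid 165 top [528.  243.9] 0.117 291 328
lid 165 side [529.1 246.9] 0.053 385 405
pad 45 top [544.2 246.5] 0.923
pad 45 side [535.5 249.4] 0.046
pad 52 top [534.5 245.7] 0.086
pad 52 side [535.5 249.4] 0.038
pad 60 top [533.7 245.8] 0.046
pad 60 side [534.8 249.2] 0.04
```

The tin stands with its rib and tag towards the head: tag edges at 56° and 121° give a heading of about 88.5°, which is right. But it sits about 5–6 mm off in x and 2 mm in y from the pad centre, so I regrasp and shift it.

drive_tool --series '[{"delta_pos":[0,4,0],"twist":0},{"delta_pos":[0,9,0],"twist":0},{"delta_pos":[0,14,0],"twist":0},{"delta_pos":[0,18,0],"twist":0},{"delta_pos":[0,20,0],"twist":0},{"delta_pos":[0,20,0],"twist":0},{"delta_pos":[0,20,0],"twist":0},{"delta_pos":[0,20,-4],"twist":0},{"delta_pos":[0,20,-9],"twist":0},{"delta_pos":[0,20,-13],"twist":0},{"delta_pos":[0,20,-15.5],"twist":0},{"delta_pos":[0,20,-16],"twist":0}]' --grip 0

```text
time_s: 14.42
ee_pos: [531.5, 242.9, 82.1]
eef_rot: [-0.353, -0.611, -0.353, 0.614]
wrist_force: [-0.2, -0.3, 0.9]
grip_width: 85.4
```

drive_tool --series '[{"delta_pos":[0,0,0],"twist":0},{"delta_pos":[0,0,0],"twist":0},{"delta_pos":[0,0,0],"twist":0},{"delta_pos":[0,0,0],"twist":0},{"delta_pos":[0,0,0],"twist":0},{"delta_pos":[0,0,0],"twist":0},{"delta_pos":[0,0,0],"twist":0},{"delta_pos":[0,0,0.2],"twist":0},{"delta_pos":[0,0,0.6],"twist":0},{"delta_pos":[0,0,1],"twist":0},{"delta_pos":[0,0,1],"twist":0},{"delta_pos":[0,0,1],"twist":0}]' --grip 1

```text
time_s: 15.92
ee_pos: [532.9, 245.1, 94.1]
eef_rot: [-0.354, -0.612, -0.354, 0.612]
wrist_force: [-0.1, 0.3, -2.0]
grip_width: 54.9
```

drive_tool --series '[{"delta_pos":[0.2,0.1,0],"twist":0},{"delta_pos":[0.5,0.2,0],"twist":0},{"delta_pos":[0.5,0.2,0],"twist":0},{"delta_pos":[0.5,0.2,0],"twist":0},{"delta_pos":[0.5,0.2,0],"twist":0}]'

```text
time_s: 16.55
ee_pos: [537.9, 247.1, 94.2]
eef_rot: [-0.354, -0.612, -0.354, 0.612]
wrist_force: [0.5, -0.1, -2.4]
grip_width: 54.3
```

```bash
python3 - <<'E'
from h import *
for i in range(3): o=r.get_obs(); print(o["time_s"],o["ee_pos"],o["wrist_force"]); Cam("side")
s=Cam("side"); cv2.imwrite("pics/c6.png",s.crop(165,220,90,90,6))
E
```

```text
16.55 [537.92283192 247.07275719  94.21462997] [ 0.45659462 -0.07697909 -2.37203175]
16.6 [537.92635312 247.07639664  94.21908143] [ 0.32031786  0.02325817 -1.07974631]
16.65 [537.93180457 247.08745888  94.23985208] [ 0.15352489  1.03188013 -2.49371549]
```

View pics/c6.png

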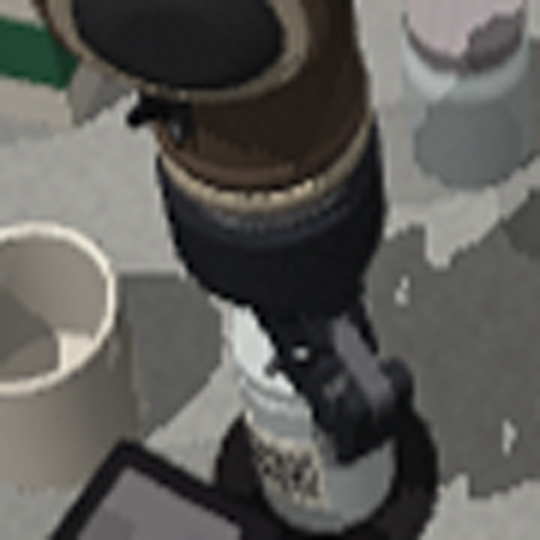

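The tin is held upright, just off the pad, with its tag at about (212,298) in the side frame facing the head. I lower it and release slowly.

drive_tool --series '[{"delta_pos":[0,0,-0.3],"twist":0},{"delta_pos":[0,0,-0.5],"twist":0},{"delta_pos":[0,0,-0.7],"twist":0},{"delta_pos":[0,0,-0.8],"twist":0},{"delta_pos":[0,0,-0.9],"twist":0},{"delta_pos":[0,0,-0.9],"twist":0},{"delta_pos":[0,0,-0.9],"twist":0},{"delta_pos":[0,0,-0.9],"twist":0}]'

```text
time_s: 17.75
ee_pos: [538.0, 247.3, 86.3]
eef_rot: [-0.354, -0.612, -0.354, 0.612]
wrist_force: [-2.9, -0.4, 5.0]
grip_width: 54.9
```

drive_tool --series '[{"delta_pos":[0,0,0],"twist":0},{"delta_pos":[0,0,0],"twist":0},{"delta_pos":[0,0,0],"twist":0},{"delta_pos":[0,0,0],"twist":0},{"delta_pos":[0,0,0],"twist":0},{"delta_pos":[0,0,0],"twist":0}]' --grip 0.1

```text
time_s: 18.5
ee_pos: [538.0, 247.1, 85.2]
eef_rot: [-0.354, -0.612, -0.354, 0.612]
wrist_force: [-0.6, 0.2, -0.8]
grip_width: 77.1
```

drive_tool --series '[{"delta_pos":[0,0,1],"twist":0},{"delta_pos":[0,0,3],"twist":0},{"delta_pos":[0,0,6],"twist":0},{"delta_pos":[0,0,9],"twist":0},{"delta_pos":[0,0,12],"twist":0},{"delta_pos":[0,0,15],"twist":0},{"delta_pos":[0,-4,16],"twist":0},{"delta_pos":[0,-9,16],"twist":0},{"delta_pos":[0,-14,16],"twist":0},{"delta_pos":[0,-18,16],"twist":0},{"delta_pos":[0,-20,16],"twist":0},{"delta_pos":[0,-20,16],"twist":0}]'

```text
time_s: 20.0
ee_pos: [538.4, 46.5, 246.3]
eef_rot: [0.353, 0.613, 0.353, -0.612]
wrist_force: [-0.4, 0.9, -1.0]
grip_width: 77.0
```

```bash
sed -i 's/for th in (130,150,165)/for th in (150,)/; s/for th in(45,52,60)/for th in(60,)/' pos.py; python3 pos.py; python3 tin.py | head -4
cat > dial.py <<'E'
from fit import *
t=Cam("top"); s=Cam("side")
bar=[np.r_[disc(45.5,70),disc(45.5,74)],np.r_[disc(26,74),disc(26,81)],box(-23,23,-7,7,74,113)]
for C in ([t],[s],[t,s]):
    M=[]
    for c in C:
        m=(c.im.max(2)<75).astype(np.uint8); u,v=c.px([553,-205,78])[0].round().astype(int)
        n,l,st,_=cv2.connectedComponentsWithStats(m); m=l==l[v+4,u+7]
        mm=cv2.morphologyEx(m.astype(np.uint8),cv2.MORPH_CLOSE,np.ones((5,5))).astype(float); b=np.zeros_like(mm); b[v-22:v+22,u-22:u+22]=1; M.append(mm*b)
    x,f=fit(C,M,bar,np.array([554,-206,50*np.radians(128)])); print("dial",x[:2].round(1),np.degrees(x[2]/50).round(1),round(f,3),[int(a.sum()) for a in M])
E
python3 dial.py
```

```text
lid 150 top [531.4 246.7] 0.071 306 328
lid 150 side [532.6 249.4] 0.055 414 402
pad 60 top [533.7 245.8] 0.046
pad 60 side [534.8 249.2] 0.04
lid (19.137189865112305, 19.757936477661133) [531.3 246.8] rib 14 91.7 -89.1
lid (21.047199249267578, 24.613576889038086) [532.6 250. ] rib 17 94.6 91.2
[532.62607058 249.99252056]
30:85/26 32:76/22 34:69/17 36:62/12 38:56/7 40:54/5 42:52/4 44:53/4 46:54/5 48:56/5 50:59/6 52:62/9 54:66/13 56:70/17 58:74/21 60:77/24 62:79/26 64:79/27 66:76/24 68:72/23 70:71/20 72:72/19 74:75/20 76:80/24 78:88/27 80:91/27 82:92/27 84:93/27 86:90/25 88:84/25 90:76/26 92:70/27 94:70/23 96:74/18 98:80/17 100:80/19 102:77/22 104:74/26 106:76/25 108:83/20 110:92/16 112:100/15 114:102/17 116:98/19 118:94/17 120:102/9 122:116/7 124:122/3 126:119/1 128:114/1
dial [ 553.6 -207.4] 134.3 0.07 [778]
dial [ 554.7 -201.6] 122.2 0.48 [919]
dial [ 553.5 -206.1] 128.3 0.575 [778, 919]
```

The tin now reads (−2.2, +0.5) mm from the pad centre in both cameras, with the heading within about 2° of the scanner's 88.5°, so it stays. By vision the dial axis is near (554,−206.5), the pointer at 127.5° and the marker at 53.6°, which calls for about 74° clockwise. Next I hover over the dial.

drive_tool --series '[{"delta_pos":[0.2,-3,0],"twist":7},{"delta_pos":[0.5,-7,0],"twist":15},{"delta_pos":[0.8,-11,0],"twist":24},{"delta_pos":[1.1,-15,0],"twist":33},{"delta_pos":[1.4,-19,0],"twist":42},{"delta_pos":[1.7,-22.5,0],"twist":51},{"delta_pos":[1.8,-24.5,0],"twist":60},{"delta_pos":[1.8,-25.3,0],"twist":65},{"delta_pos":[1.8,-25.3,0],"twist":67.5},{"delta_pos":[1.8,-25.3,-2],"twist":67.5},{"delta_pos":[1.8,-25.3,-5],"twist":67.5},{"delta_pos":[1.8,-25.3,-5],"twist":67.5}]' --grip 0.1

```text
time_s: 21.8
ee_pos: [554.1, -204.1, 192.2]
eef_rot: [0.632, 0.312, 0.637, -0.312]
wrist_force: [0.2, 0.1, 0.8]
grip_width: 77.1
```

```bash
python3 - <<'E'
from h import *
t=Cam("top"); s=Cam("side")
o=r.get_obs(); p=o["ee_pos"]; print(o["time_s"],p);M=R.from_quat(o["eef_rot"],scalar_first=True).as_matrix(); print(np.degrees(np.arctan2(M[1,1],M[0,1])))
ims=[]
for c in (t,s):
    u,v=c.px([554,-206.5,90])[0].astype(int); k=8; u0,v0=u-25,v-32; im=c.crop(u0,v0,50,60,k)
    for P,col in(([*p[:2],113],(0,0,255)),([554,-206.5,113],(0,255,0)),(p,(255,0,0))):
        q=((c.px(P)[0]+.5-[u0,v0])*k).astype(int); cv2.circle(im,tuple(int(i) for i in q),4,col,1)
    ims.append(im)
cv2.imwrite("pics/c7.png",np.hstack(ims))
E
```

```text
21.9 [ 556.39582594 -205.40279607  195.46621634]
37.59488821998343
```

View pics/c7.png

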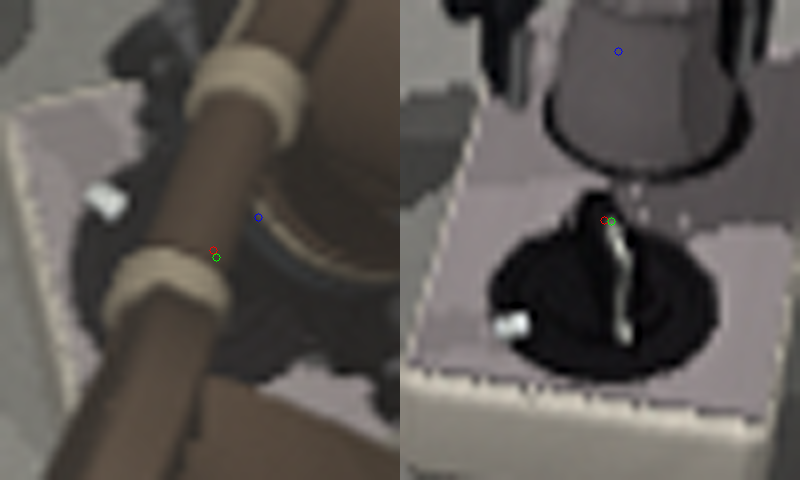

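The side view shows the bar with its white line starting at (611,221) in the crop, on my axis estimate. The open fingers are above it and clear of the marker at (511,325). I descend and close.

drive_tool --series '[{"delta_pos":[0,0,-2],"twist":0},{"delta_pos":[0,0,-5],"twist":0},{"delta_pos":[0,0,-7.5],"twist":0},{"delta_pos":[0,0,-8.7],"twist":0},{"delta_pos":[0,0,-9],"twist":0},{"delta_pos":[0,0,-9],"twist":0},{"delta_pos":[0,0,-9],"twist":0}]'

```text
time_s: 22.78
ee_pos: [556.9, -206.3, 106.5]
eef_rot: [0.635, 0.313, 0.633, -0.312]
wrist_force: [0.3, 0.3, -0.2]
grip_width: 77.4
```

```bash
python3 - <<'E'
from h import *
o=r.get_obs(); print(o["ee_pos"],o["wrist_force"])
s=Cam("side"); u,v=s.px([554,-206.5,90])[0].astype(int); cv2.imwrite("pics/c8.png",s.crop(u-30,v-35,60,60,8))
E
```

```text
[ 556.9486198  -206.29575026  106.4883699 ] [ 0.31215915  0.32000742 -0.15109412]
```

View pics/c8.png

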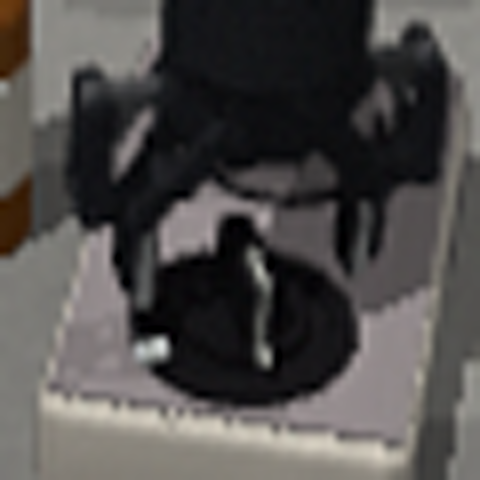

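The fingers straddle the bar evenly (tips at about (140,300) and (365,260), bar at (240,220)–(262,360)), and the marker at (150,348) is clear. I close the gripper.

drive_tool --series '[{"delta_pos":[0,0,0],"twist":0},{"delta_pos":[0,0,0],"twist":0},{"delta_pos":[0,0,0],"twist":0},{"delta_pos":[0,0,0],"twist":0},{"delta_pos":[0,0,0],"twist":0},{"delta_pos":[0,0,0],"twist":0},{"delta_pos":[0,0,0],"twist":0},{"delta_pos":[0,0,0],"twist":0},{"delta_pos":[0,0,0],"twist":0},{"delta_pos":[0,0,0],"twist":0}]' --grip 1

```text
time_s: 24.08
ee_pos: [555.7, -206.2, 105.5]
eef_rot: [0.634, 0.312, 0.635, -0.313]
wrist_force: [-4.3, -1.6, 5.7]
grip_width: 13.1
```

drive_tool --series '[{"delta_pos":[0,0,0],"twist":-3},{"delta_pos":[0,0,0],"twist":-6},{"delta_pos":[0,0,0],"twist":-10},{"delta_pos":[0,0,0],"twist":-15},{"delta_pos":[0,0,0],"twist":-20},{"delta_pos":[0,0,0],"twist":-20}]'

```text
time_s: 24.82
ee_pos: [556.0, -206.0, 105.5]
eef_rot: [0.571, 0.418, 0.571, -0.418]
wrist_force: [-4.0, -1.1, 5.2]
grip_width: 13.2
```

drive_tool --series '[{"delta_pos":[-0.1,0,0],"twist":-5},{"delta_pos":[-0.1,0,0],"twist":-12},{"delta_pos":[-0.1,0,0],"twist":-20},{"delta_pos":[-0.1,0,0],"twist":-28},{"delta_pos":[-0.1,0,0],"twist":-35},{"delta_pos":[-0.1,0,0],"twist":-42},{"delta_pos":[-0.1,0,0],"twist":-48},{"delta_pos":[-0.1,0,0],"twist":-52},{"delta_pos":[-0.1,0,0],"twist":-54},{"delta_pos":[-0.1,0,0],"twist":-54}]'

```text
time_s: 26.08
ee_pos: [556.8, -206.2, 105.6]
eef_rot: [0.32, 0.632, 0.318, -0.63]
wrist_force: [4.3, -2.1, -0.8]
grip_width: 13.0
```

drive_tool --series '[{"delta_pos":[0,0,0],"twist":0},{"delta_pos":[0,0,0],"twist":0},{"delta_pos":[0,0,0],"twist":0},{"delta_pos":[0,0,0],"twist":0},{"delta_pos":[0,0,0],"twist":0},{"delta_pos":[0,0,0],"twist":0}]' --grip 0.1

```text
time_s: 26.82
ee_pos: [555.0, -205.9, 105.3]
eef_rot: [-0.319, -0.631, -0.319, 0.631]
wrist_force: [-0.0, 0.4, 0.1]
grip_width: 76.6
```

drive_tool --series '[{"delta_pos":[0,0,1],"twist":0},{"delta_pos":[0,0,3],"twist":0},{"delta_pos":[0,0,6],"twist":0},{"delta_pos":[0,0,9],"twist":0},{"delta_pos":[0,0,12],"twist":0},{"delta_pos":[-2,3,14],"twist":0},{"delta_pos":[-4,8,14],"twist":0},{"delta_pos":[-7,13,14],"twist":0},{"delta_pos":[-10,18,14],"twist":0},{"delta_pos":[-12,22,14],"twist":0},{"delta_pos":[-13,24,14],"twist":0},{"delta_pos":[-13,24,14],"twist":0}]'

```text
time_s: 28.32
ee_pos: [424.9, 35.1, 246.9]
eef_rot: [0.32, 0.632, 0.319, -0.63]
wrist_force: [-0.9, -0.9, 0.8]
grip_width: 77.3
```

```bash
python3 - <<'E'
from h import *
t=Cam("top"); s=Cam("side"); print(r.get_obs()["time_s"],r.get_obs()["ee_pos"])
ims=[]
for c in (t,s):
    u,v=c.px([554,-206.5,80])[0].astype(int); k=10; im=c.crop(u-20,v-20,40,40,k); print(u-20,v-20); ims.append(im)
cv2.imwrite("pics/c9.png",np.hstack(ims))
E
```

```text
28.425 [425.83833666  33.80614494 246.55602425]
292 186
263 143
```

View pics/c9.png

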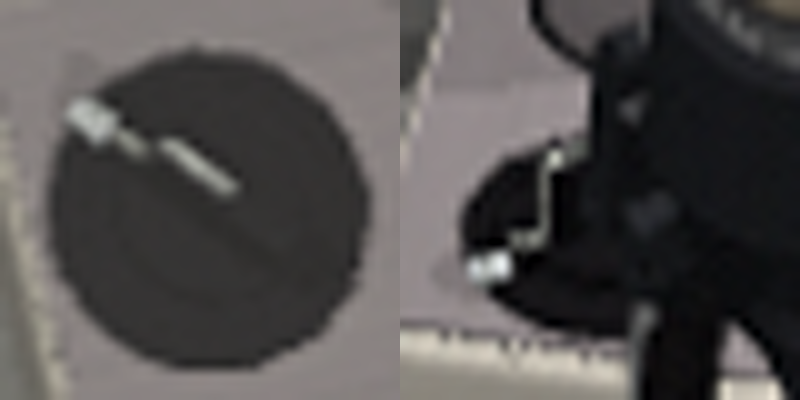

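The top crop shows the pointer's white line running from (235,190) through the nose at (118–150,133–152) to the marker at (95,120), and the side view agrees. I measure the remaining angle.

```bash
cat > ang.py <<'E'
from h import *
t=Cam("top"); k=8
g=cv2.resize(cv2.cvtColor(t.im,cv2.COLOR_BGR2GRAY)[180:232,286:338],None,fx=k,fy=k,interpolation=cv2.INTER_CUBIC)
W=lambda uv,z:t.at((np.array(uv)+.5)/k-.5+[286,180],z)[:,:2]
d=((g<85)*255).astype(np.uint8); cs=max(cv2.findContours(d,cv2.RETR_EXTERNAL,cv2.CHAIN_APPROX_NONE)[0],key=cv2.contourArea)
(e,ax,_)=cv2.fitEllipse(cv2.convexHull(cs)); C=W([e],73)[0]; print("centre",C,np.array(ax)*2.75/k)
A=lambda p:np.degrees(np.arctan2(*(np.array(p)-C)[::-1]))
yy,xx=np.mgrid[:g.shape[0],:g.shape[1]]; rad=np.hypot(xx-e[0],yy-e[1])*2.75/k
for th,z,nm in((170,78,"marker"),(95,113,"line")):
    m=((g>th)&(rad<(46 if z==78 else 36))).astype(np.uint8); n,l,st,ce=cv2.connectedComponentsWithStats(m)
    for i in range(1,n):
        if st[i,4]<80: continue
        v,u=np.nonzero(l==i); p=np.c_[u,v]; 
        for zz in ((78,) if z==78 else (113,81)):
            q=W(p,zz); w=q-q.mean(0); dr=np.linalg.svd(w,full_matrices=False)[2][0]; h=np.degrees(np.arctan2(dr[1],dr[0]))
            print(nm,len(p),"z",zz,q.mean(0).round(1),"r",np.hypot(*(q.mean(0)-C)).round(1),"az",A(q.mean(0)).round(1),"dir",h.round(1))
E
python3 ang.py
```

```text
centre [ 553.12019043 -207.02821041] [87.46843481 90.21213531]
marker 299 z 78 [ 578.  -173.2] r 42.0 az 53.7 dir 57.0
line 434 z 113 [ 567.9 -177.3] r 33.2 az 63.5 dir 64.8
line 434 z 81 [ 572.3 -181.9] r 31.6 az 52.5 dir 64.8
line 968 z 113 [ 560.9 -197.6] r 12.2 az 50.4 dir -125.2
line 968 z 81 [ 565.1 -202.9] r 12.7 az 19.2 dir -125.2
```

```bash
python3 - <<'E'
from h import *
t=Cam("top"); s=Cam("side"); cv2.imwrite("pics/fin.png",np.hstack([cv2.resize(c.im,(400,300)) for c in(t,s)]))
E
python3 pos.py | grep lid
```

```text
lid 150 top [531.3 247.4] 0.114 291 328
lid 150 side [532.7 249.2] 0.051 393 404
```

View pics/fin.png

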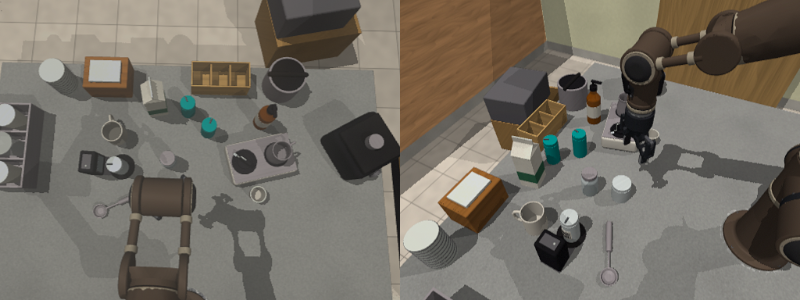

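The final view shows the tin upright on the pad at (115,163) in the left half and the pointer at the marker at (236,155). All the bystanders are in place, and the arm is raised clear. I hand in.

```bash
python3 -c "
from bench import r
print(r.hand_in())"
```

```text
the job is handed in; nothing more can be done
None
```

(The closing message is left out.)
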